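# Plug the green circuit board into the sloping test console

### The job

Take the green circuit board out of the plywood stand, slide it brass-edge first into the slot of the sloping test console and push it fully home against its stiff contacts, then let go of it. Leave the blue board and the other things on the bench where they are.

Things in the scene. Friction and masses are not known exactly. Their poses are not given: they have to be found in the camera images.
- green_board: Board to plug in: rigid slab 6 mm thick (x), 80 wide (y), 120 tall (z), 0.13 kg +-30 %. Lower 95 mm green with brass pads along the foot; top 25 mm a white grip bar with green stripe. Origin: middle of the foot (brass) edge; z points from foot to grip. Both faces alike: it may go in either way round. Starts upright in one of the stand's two slots, foot 8 mm above the bench.
- green_grip (a point): Centre of the green board's white grip bar (10 mm thick in x, 80 mm wide, 25 mm tall), 107.5 mm above the foot along the board's z.
- blue_board: The same board in blue, standing in the stand's other slot (104 mm to the side, middle to middle). Not to be disturbed.
- stand: Plywood card stand, fixed, 44 x 204 mm, 30 mm high, with two upright slots side by side along its y, centred 52 mm either side of its origin. Each slot is 8 mm wide in x, 84 mm long in y, 22 mm deep (floor 8 mm above the bench). Origin: centre of the underside; z up. Either stand or console may be on the left.
- console: Grey and white bench test console, fixed, 200 mm deep (x), 260 mm wide (y); its white top slopes at 25 degrees, low towards the robot, high (138 mm) at the back. Origin: centre of the underside on the bench; z up, x towards its high back.
- panel: Console's sloping top. Origin: its middle, 92 mm above the bench; x points up the slope, y level across it, z square out of it (25 degrees from vertical, leaning to the robot). A black slot guide sits in its middle, flat top at panel z = 0 reaching 38 mm up- and down-slope of the slot's middle. The slot runs along y (centred on y = 0) and goes in along -z; 8 mm wide in x, 84 mm long in y.
- guide_mid (a point): Point on the panel at its origin. The guide is adjustable: its slot's middle is clamped anywhere from 8 mm down-slope to 8 mm up-slope of this point, which is NOT reported: see it or feel for it. The guide withstands 100 N. The white sheet round it lies 3 mm below the guide's top.
- stop_top (a point): Panel point 14 mm out along z: height of the yellow backstop (84 mm long in y, 6 thick) standing on the guide along the slot's up-slope side. Its face is flush with the slot's up-slope wall: a board held square to the panel and moved up-slope, foot a few mm above the guide's top, bumps against it 1 mm past the slot's middle. The backstop moves with the guide.
- home (a point): Panel point at z = -52 mm: depth of the board's foot when fully home. At z = -44 mm the foot meets a brass contact carrier that yields over 8 mm against a steady 8 N or so and stays where pushed, then stops hard. The board's own weight does not move it.
- coin_holder: Small black coin-cell holder with a silver cell, 33 mm long, 9 mm high. Origin under its round part. Bystander.
- solder_reel: Reel of solder, 52 mm diameter, 40 mm high, red flanges. Origin at the centre of its underside. Bystander.
- flux_jar: Small amber jar with a white cap, 44 mm diameter, 50 mm high. Origin at the centre of its underside. Bystander.
Things that resemble listed ones, but are neither listed nor needed, are in the scene too. There is more than one size of the green_board; the job needs the middle-sized.

How it is judged:
By the outcome, as a careful person would: the job done as asked, in the order asked, and still so for the second after the job is handed in, with the robot touching nothing.
It also fails if it takes over 50 s, if anything falls off the work surface, if the arm or the gripper's body presses on something with over 40 N, if the wrist force passes 120 N, or if a joint passes its speed limit or range.

### The arm

A 6-joint arm with a two-finger parallel gripper is mounted at the origin on the work surface. World frame = base frame: x ahead of the robot, y to its left, z up, the work surface at z = 0. Lengths are in m, angles in rad, forces in N, time in s.
With the tool pointing down it reaches from about 0.425 to 0.95 m from the base axis. Payload 3.5 kg.
Tool frame: the origin (TCP) lies midway between the tips of the shut fingers; the grasp point (between the pads) lies 19 mm behind it; z points along the fingers, y is the line along which they close (so a half turn about z gives the same grasp; the last joint's range is limited). The gripper opens to 85 mm and grips with 20 to 120 N. Pads are 22 mm wide; open, the fingers measure 114 mm over their backs; the gripper's body (76 mm by 85 mm) begins 54 mm behind the grasp point. The pads swing forward as they close: fully open they stand 13 mm farther back than shut.
Start: joints at [-0.15, 0.286, 1.577, -0, 1.279, -0.15], TCP at [0.675, 0, 0.231] pointing down, gripper open.
Joint ranges: [-2.77, 2.77], [-0.9, 2.22], [0.21, 2.48], [-1.53, 4.67], [0.24, 2.81], [-2.84, 2.84]. Speed limits (rad/s): [2.79, 2.79, 3.14, 3.14, 3.14, 3.14].

### API

Orientations are given as a unit quaternion [x, y, z, w].
In Python, from plant import ctrl gives the robot as it stands. The module is installed in compiled form; this text tells all that it offers.
- The arm moves only by the shell command python3 -m inch 'ROWS' [FORCE]. ROWS is JSON, a list of rows, each a list of 5 numbers: the closure, from 0 (fully open) to 1 (shut), then the shift along the tool's x, y, z in m, then the turn about the tool's z in degrees. A call has 1 to 5 rows; each row is the pose to reach, as a shift and turn from the pose commanded when the call began, along the tool's axes at that moment; what a row does not reach only later rows make up. A row lasts 1/12 s, in which the tool goes at most 41.7 mm and 7.16 degrees, less where a joint would pass 70% of its speed; a pose out of reach is approached as far as the arm can. A call with a gripper value outside its range is refused whole. The fingers move at their own pace and stop on an object; FORCE is the grip in N (left out, the last holds). Time passes only in rows, so rows that repeat a pose let the fingers close. It gives the time, the measured TCP pose, the force, the opening and the grip force at its end, in the units of the state.
- ctrl.get_state(): the state, without advancing time (a new reading comes with each control period).
- ctrl.read_camera(name): name is "scene" or "side" or "wrist"; returns a dict with "pixels" (480x640x3 uint8, red, green, blue), "depth" (480x640 float32, m along the optical axis (not along the pixel's ray), 0 where there is no reading), "fx", "fy", "cx", "cy" (pixels), "xyz" and "rotation" of the camera in the world; the wrist camera has in their place "mount" (4x4, takes a point from camera to tool coordinates, whose origin is the TCP and whose axes are the flange's). Camera axes: x right, y down, z forward; pixel columns grow to the right and rows downward; lengths in m; the calibration is good to about 2 mm. A picture is of the moment at which its call begins: read the wrist's pose just before it.
- ctrl.sign_off(): hands the job in; it is judged then, once.
Trained networks look in a picture, given as the dict that the camera call returned (one of the last four; its "shot" number tells which), for a name from the list of things; names that differ only in an ending like _2 or _b are one class to them, and where a whole thing is asked for, a point or a joint stands for the part that bears it (a point fixed in the world has none). Each returns a list of dicts, best first, with "score" (0 to 1); they miss things now and then, are a little off and sometimes report something else, mostly with a low value. They report only what shows in the picture. A call takes as long as a camera call. They do not tell look-alikes from the thing itself.
- ctrl.spot_in(query, picture): "at" ([column, row] in pixels, amid what is visible of it).
- ctrl.tip_of(query, picture): "at" ([column, row] in pixels: a listed point, or the origin of a listed thing).
The state is a dict: "time": time; "qpos": joint angles; "dq": joint speeds; "joint_efforts": joint torques, N m; "eef_pos": TCP position; "tcp_rot": TCP orientation; "contact_force": force on the tool from outside, world axes, zero at the start; "wrist_torque": the same for the moment, N m; "opening": opening from 0.0 (shut) to 1.0 (fully open); "finger_force": force on a finger pad.
Only numpy, scipy, OpenCV 4.12 (cv2) and the standard library are available. Lean on these libraries where they do the work, as an engineer would, in place of code of your own. Each camera call takes 0.05 s, during which the arm holds its last target. There are 200 camera calls.

## Working session

There is one attempt and no reset: what is moved stays moved. The work goes in short steps, Python scripts to look and compute and a shell command to move; the robot and the scene stay as the last step left them, time stands still between calls to the robot, and variables do not carry over. Pictures are saved under pics/ and viewed, at most 12 in all, crops included, and the job is handed in when it is done.

```bash
mkdir -p pics
cat > h.py <<'E'
import numpy as np, cv2
from plant import ctrl
from scipy.spatial.transform import Rotation as R
def cam(name):
    s=ctrl.get_state(); p=ctrl.read_camera(name)
    if 'mount' in p:
        T=np.eye(4); T[:3,:3]=R.from_quat(s['tcp_rot']).as_matrix(); T[:3,3]=s['eef_pos']
        W=T@np.array(p['mount']); 
    else:
        W=np.eye(4); r=np.array(p['rotation'],float)
        W[:3,:3]=r if r.shape==(3,3) else R.from_quat(r).as_matrix(); W[:3,3]=p['xyz']
    p['W']=W; return p
def px2w(p,u,v,d=None):
    if d is None: d=float(p['depth'][int(round(v)),int(round(u))])
    return (p['W']@np.array([(u-p['cx'])/p['fx']*d,(v-p['cy'])/p['fy']*d,d,1]))[:3]
def cloud(p):
    v,u=np.mgrid[:480,:640]; d=p['depth']
    c=np.stack([(u-p['cx'])/p['fx']*d,(v-p['cy'])/p['fy']*d,d],-1)
    return c@p['W'][:3,:3].T+p['W'][:3,3]
def save(p,n,crop=None,s=1):
    im=cv2.cvtColor(p['pixels'],cv2.COLOR_RGB2BGR)
    if crop: x,y,w,h=crop; im=im[y:y+h,x:x+w]
    cv2.imwrite('pics/'+n,cv2.resize(im,None,fx=s,fy=s,interpolation=cv2.INTER_CUBIC))
def st():
    s=ctrl.get_state(); return {k:np.round(s[k],4).tolist() for k in s}
E
python3 - <<'E'
from h import *
print(st())
for n in ['scene','side']:
    p=cam(n); save(p,n+'0.png'); print(n,p['W'].round(3).tolist(),p['fx'])
    for q in ['green_board','green_grip','blue_board','stand','console','guide_mid','stop_top','panel','flux_jar','coin_holder','solder_reel']:
        for r in ctrl.tip_of(q,p)[:4]:
            u,v=r['at']; 
            print(q,np.round(r['at']),round(r['score'],2),px2w(p,min(u,639),min(v,479)).round(3))
E
```

```text
{'time': 0.0, 'qpos': [-0.15, 0.2872, 1.5782, -0.0, 1.2786, -0.15], 'dq': [0.0015, -0.0008, -0.0005, 0.001, 0.0, 0.0002], 'joint_efforts': [-0.0002, -40.5981, -29.2628, -0.0002, 0.0058, 0.0], 'eef_pos': [0.6743, 0.0001, 0.2299], 'tcp_rot': [0.7071, 0.7071, -0.0007, -0.001], 'contact_force': [-0.4077, 0.6579, 0.7427], 'wrist_torque': [-0.0284, 0.0443, 0.0572], 'finger_force': 0.0, 'opening': 0.999}
scene [[0.545, 0.556, -0.628, 1.144], [0.838, -0.35, 0.418, -0.429], [0.013, -0.754, -0.657, 0.74], [0.0, 0.0, 0.0, 1.0]] 477.8497957750946
green_board [402. 232.] 0.85 [0.526 0.213 0.005]
green_board [436. 264.] 0.65 [0.665 0.186 0.028]
green_board [449. 236.] 0.65 [0.649 0.229 0.076]
green_grip [446. 224.] 0.84 [0.656 0.197 0.129]
green_grip [456. 211.] 0.84 [0.638 0.246 0.13 ]
green_grip [410. 186.] 0.77 [ 0.739 -0.01   0.348]
green_grip [413. 283.] 0.64 [0.681 0.107 0.028]
blue_board [413. 284.] 0.91 [0.684 0.103 0.031]
stand [426. 272.] 0.68 [0.672 0.15  0.029]
console [266. 332.] 0.59 [ 0.705 -0.24   0.134]
guide_mid [270. 298.] 0.89 [ 0.618 -0.188  0.098]
stop_top [266. 291.] 0.97 [ 
[... 427 characters left out ...]
0.78 [0.641 0.185 0.035]
green_board [280. 248.] 0.74 [0.526 0.207 0.003]
green_grip [312. 198.] 0.67 [0.652 0.219 0.128]
green_grip [274. 203.] 0.57 [0.512 0.199 0.156]
blue_board [336. 244.] 0.63 [0.65  0.094 0.027]
stand [326. 242.] 0.77 [0.643 0.132 0.019]
stand [398. 285.] 0.74 [ 0.592 -0.237  0.087]
console [390. 300.] 0.86 [ 0.554 -0.254  0.069]
console [309. 300.] 0.57 [ 0.451 -0.066  0.005]
guide_mid [389. 273.] 0.94 [ 0.605 -0.19   0.091]
stop_top [389. 268.] 0.93 [ 0.616 -0.176  0.095]
panel [393. 272.] 0.79 [ 0.612 -0.196  0.094]
coin_holder [310. 201.] 0.51 [0.643 0.213 0.121]
coin_holder [307. 299.] 0.39 [ 0.448 -0.064  0.006]
solder_reel [396. 384.] 0.91 [ 0.424 -0.425  0.022]
```

View pics/scene0.png

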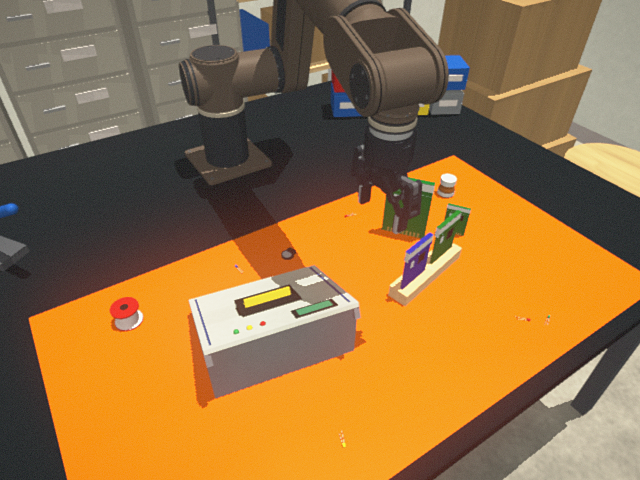

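View pics/side0.png

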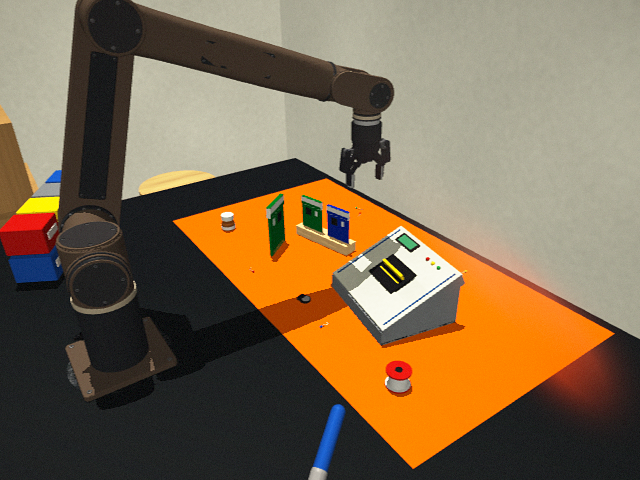

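Candidates for the green board in the scene view: a large free-standing board at (410,205), one in the stand at (447,237), and a small one behind it at (457,218). By the description it is the one in the stand beside the blue one, at (447,237); in the side view that is (312,215). The console is at (270,300), with the black guide and yellow backstop visible.

The tool can't tilt. I'll grip across the 80 mm width and lean the board 25° by pivoting it between the pads.

```bash
cat > fit.py <<'E'
from h import *
def line(P):
    c=P.mean(0); u,s,v=np.linalg.svd(P-c,full_matrices=False); return c,v,s/np.sqrt(len(P))
E
python3 - <<'E'
from fit import *
A=[];C=[]
for n in ['scene','side']:
    p=cam(n); c=cloud(p); hsv=cv2.cvtColor(p['pixels'],cv2.COLOR_RGB2HSV).astype(int)
    H,S,V=hsv[...,0],hsv[...,1],hsv[...,2]; x,y,z=c[...,0],c[...,1],c[...,2]
    ok=p['depth']>0
    def rep(name,m):
        P=c[m&ok]
        if len(P)<20: print(n,name,len(P));return
        cc,v,s=line(P); b=cv2.minAreaRect(P[:,:2].astype(np.float32)*1000)
        print(n,name,len(P),'c',cc.round(4),'rect',np.round(b[0],1),np.round(b[1],1),round(b[2],1),'z',np.percentile(P[:,2],[1,99]).round(3),'normal',v[2].round(3),s.round(4))
    box=(abs(x-.665)<.08)&(abs(y-.15)<.13)
    rep('green',box&(H>40)&(H<85)&(S>90)&(z>.04)&(z<.16))
    rep('blue',box&(H>110)&(H<150)&(S>90)&(z>.04)&(z<.16))
    rep('white',box&(S<60)&(z>.1)&(z<.15))
    rep('stand',box&(z>.022)&(z<.036)&(H<30))
    cb=(abs(x-.62)<.16)&(abs(y+.19)<.18)
    rep('paneltop',cb&(z>.06)&(z<.15)&(S<50)&(V>150))
    rep('yellow',cb&(H>22)&(H<35)&(S>120)&(z>.05))
    rep('black',cb&(V<50)&(z>.06)&(z<.13))
p=cam('wrist'); save(p,'w0.png')
for q in ['green_grip','guide_mid','blue_board','stand']:
    for r in ctrl.tip_of(q,p)[:3]: print(q,np.round(r['at']),round(r['score'],2),px2w(p,*r['at']).round(3))
E
```

```text
scene green 152 c [0.6479 0.2191 0.1184] rect [647.6 213.9] [11.4 82.1] 13.2 z [0.055 0.131] normal [0.967 0.245 0.064] [0.0262 0.0172 0.0028]
scene blue 509 c [0.6742 0.1091 0.0866] rect [672.3 112.1] [10.8 82.4] 12.3 z [0.041 0.131] normal [0.975 0.221 0.024] [0.0309 0.0238 0.0019]
scene white 274 c [0.6662 0.1511 0.1188] rect [660.6 162.5] [ 10.6 186.3] 12.8 z [0.106 0.128] normal [-0.971 -0.218  0.101] [0.0577 0.0054 0.0019]
scene stand 930 c [0.6721 0.15   0.0297] rect [660.1 163.7] [ 46.2 208. ] 12.4 z [0.022 0.034] normal [0.038 0.003 0.999] [0.062  0.0108 0.0022]
scene paneltop 4793 c [ 0.6525 -0.2285  0.1098] rect [ 635.4 -195.9] [260.8 176.7] 79.5 z [0.061 0.137] normal [-0.397  0.075  0.915] [0.0758 0.0563 0.0035]
scene yellow 448 c [ 0.6183 -0.1935  0.1049] rect [ 646.4 -129.2] [250.9 109.4] 81.9 z [0.079 0.132] normal [-0.704 -0.095  0.704] [0.0317 0.022  0.009 ]
scene black 0
side green 395 c [0.645  0.2086 0.0802] rect [650.9 186.7] [ 15.8 131.2] 11.1 z [0.041 0.13 ] normal [0.974 0.226 0.001] [0.0259 0.0245 0.0028]
side blue 445 c [0.6679 0.1086 0.0807] rect [669.3 11
[... 240 characters left out ...]
stand 375 c [0.6491 0.1486 0.0289] rect [654.2 162.6] [ 48.6 208.3] 13.7 z [0.022 0.034] normal [ 0.069  0.022 -0.997] [0.0624 0.0115 0.0029]
side paneltop 3275 c [ 0.6259 -0.2375  0.1   ] rect [ 628.4 -195.6] [264.9 170. ] 78.7 z [0.061 0.136] normal [-0.415  0.077  0.907] [0.0686 0.0566 0.0017]
side yellow 217 c [ 0.6133 -0.197   0.1   ] rect [ 623.1 -207. ] [ 72.1 138.3] 18.8 z [0.087 0.131] normal [ 0.403 -0.077 -0.912] [0.0304 0.0175 0.0063]
side black 798 c [ 0.6117 -0.1939  0.0915] rect [ 636.4 -175.3] [154.8 116. ] 78.8 z [0.072 0.125] normal [ 0.412 -0.09  -0.907] [0.0356 0.0266 0.0049]
guide_mid [243. 432.] 0.72 [ 0.616 -0.174  0.105]
blue_board [310.  65.] 0.82 [0.672 0.104 0.129]
```

View pics/w0.png

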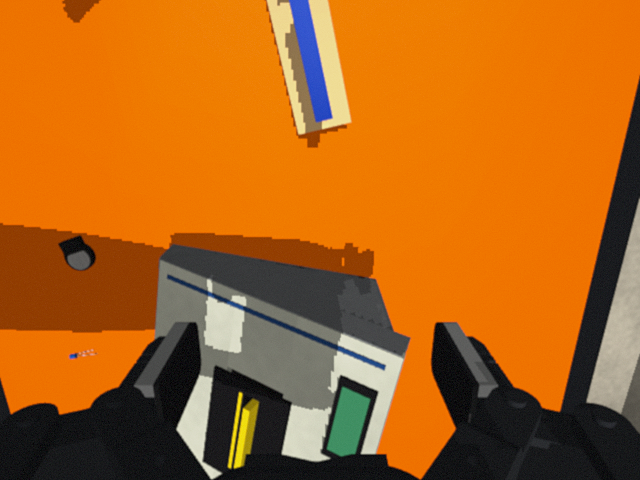

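The wrist view shows the blue board in the stand at (310,60), and the console with guide and yellow backstop at (240,430). The fits agree. The stand's y axis is 102.8° from world x, and the green board stands at about (0.646, 0.214) with its top at 0.13. The console's yaw is about -10.8°. Moving above the green board.

```bash
python3 -m inch '[[0,0.04,-0.006,0,7],[0,0.08,-0.012,0,14],[0,0.12,-0.018,0,21],[0,0.16,-0.024,0,28],[0,0.2,-0.029,0,35]]'; python3 -m inch '[[0,0,0,0,7],[0,0,0,0,14],[0,0,0,0,21],[0,0,0,0,28],[0,0,0,0,35]]'; python3 -m inch '[[0,0,0,0,7],[0,0,0,0,7]]'
python3 - <<'E'
from fit import *
p=cam('wrist'); save(p,'w1.png'); print(st()['eef_pos'])
Rm=R.from_quat(ctrl.get_state()['tcp_rot']).as_matrix(); print(Rm.round(3).tolist())
for q in ['green_grip','green_board','blue_board']:
    for r in ctrl.tip_of(q,p)[:3]: print(q,np.round(r['at']),round(r['score'],2),px2w(p,*r['at']).round(3))
c=cloud(p);z=c[...,2];m=(p['depth']>0)&(z>.115)&(z<.14)&(abs(c[...,0]-.65)<.06)&(abs(c[...,1]-.2)<.1)
n,l,s,ce=cv2.connectedComponentsWithStats(m.astype(np.uint8))
for i in range(1,n):
    if s[i,4]>100:
        P=c[l==i]; b=cv2.minAreaRect(P[:,:2].astype(np.float32)*1000); print(s[i],np.round(b[0],1),np.round(b[1],1),round(b[2],1),P[:,2].mean().round(4))
E
```

```text
time: 1.97
eef_pos: [0.6455, 0.2017, 0.2315]
tcp_rot: [0.889, 0.459, 0.0, 0.0]
contact_force: [1.1, 0.1, 0.8]
opening: 1.0
finger_force: 0.0
time: 2.38
eef_pos: [0.6459, 0.2003, 0.2313]
tcp_rot: [0.985, 0.171, -0.0, 0.0]
contact_force: [-0.0, 0.1, -0.2]
opening: 1.003
finger_force: 0.0
time: 2.55
eef_pos: [0.646, 0.2001, 0.2314]
tcp_rot: [0.994, 0.112, 0.0, 0.0]
contact_force: [0.3, 0.2, -0.1]
opening: 0.998
finger_force: 0.0
[0.646, 0.2001, 0.2313]
[[0.974, 0.227, -0.0], [0.227, -0.974, -0.0], [-0.0, 0.0, -1.0]]
green_grip [255. 404.] 0.91 [0.535 0.216 0.153]
green_grip [293. 227.] 0.77 [0.653 0.216 0.127]
green_grip [154. 253.] 0.59 [0.592 0.317 0.076]
green_board [276. 309.] 0.82 [0.528 0.214 0.009]
green_board [183. 231.] 0.73 [0.588 0.316 0.005]
green_board [300. 192.] 0.61 [0.655 0.216 0.03 ]
blue_board [415. 193.] 0.78 [0.676 0.12  0.031]
[ 231  221  127   22 2549] [648.  214.9] [11.  80.1] 12.9 0.1261
[ 392  221   91   21 1757] [668.8 125.9] [10.4 55.3] 12.9 0.126
```

View pics/w1.png

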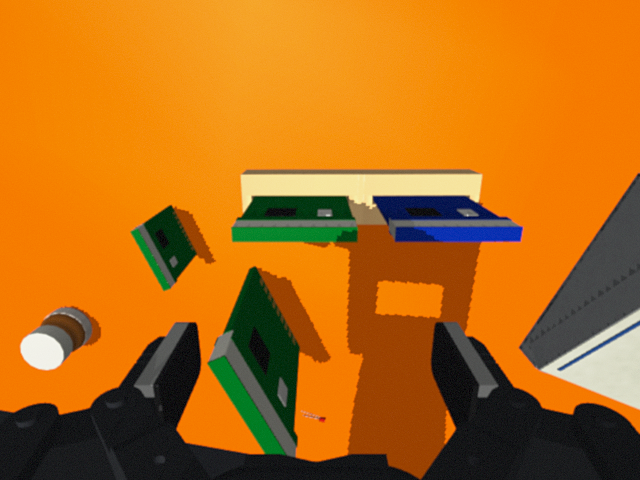

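The view shows the stand board at (293,232), the blue one at (455,232), a big look-alike at (255,350) and a small one at (165,245). The stand one is 80 mm wide with its top at 0.126–0.128, so it is the middle size. Aligning and descending part-way, then rechecking from close by.

```bash
python3 -m inch '[[0,0.005,-0.0137,0.03,0],[0,0.005,-0.0137,0.06,0],[0,0.005,-0.0137,0.07,0],[0,0.005,-0.0137,0.07,0]]'
python3 - <<'E'
from fit import *
p=cam('wrist'); save(p,'w2.png'); s=ctrl.get_state(); print(s['eef_pos'])
Rm=R.from_quat(s['tcp_rot']).as_matrix()
c=cloud(p); t=(c-np.array(s['eef_pos']))@Rm  # tool coords
z=c[...,2];m=(p['depth']>0)&(z>.118)&(z<.14)&(abs(c[...,0]-.65)<.05)&(abs(c[...,1]-.2)<.1)
n,l,q,ce=cv2.connectedComponentsWithStats(m.astype(np.uint8))
for i in range(1,n):
    if q[i,4]>100:
        P=t[l==i]; b=cv2.minAreaRect(P[:,:2].astype(np.float32)*1000); print('tool',q[i],np.round(b[0],1),np.round(b[1],1),round(b[2],1),P[:,2].mean().round(4))
# finger pads inner faces
for sg in (1,-1):
    f=(p['depth']>0)&(t[...,2]>-.03)&(t[...,2]<.0)&(sg*t[...,1]>.03)&(sg*t[...,1]<.07)&(abs(t[...,0])<.03)
    P=t[f]; print(sg,len(P), np.percentile(P,[1,50,99],axis=0).round(4).tolist() if len(P) else '')
E
```

```text
time: 3.08
eef_pos: [0.6452, 0.214, 0.1566]
tcp_rot: [0.993, 0.114, -0.004, 0.0]
contact_force: [-0.7, -1.6, -0.3]
opening: 1.001
finger_force: 0.0
[0.64673178 0.21415004 0.15948315]
tool [ 229  269  175   29 4753] [ 1.7 -0.4] [80.3 11.2] 90.0 0.0331
tool [ 447  269  130   30 3433] [ 1.5 91. ] [11.4 55.4] 0.1 0.0333
1 1975 [[-0.0115, 0.0419, -0.0298], [0.0059, 0.0425, -0.022], [0.0107, 0.0556, -0.0103]]
-1 1984 [[-0.0116, -0.0564, -0.0299], [0.0057, -0.0433, -0.022], [0.0106, -0.0427, -0.0104]]
```

View pics/w2.png

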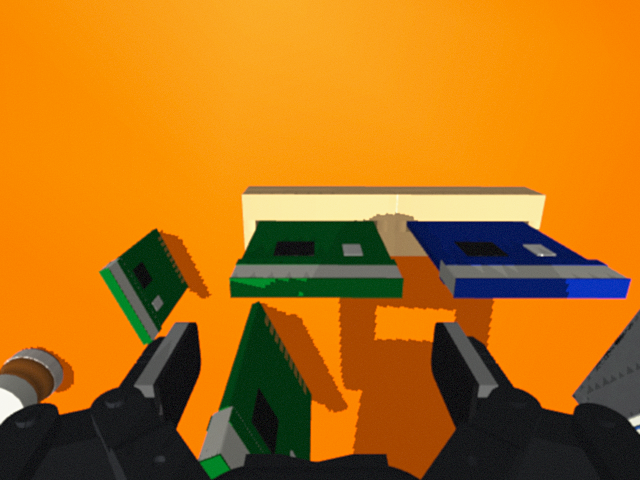

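The pads stand at tool y ±42.5 and the board's edges at ±40 centred on -0.4, so it is aligned. Descending straight down.

```bash
python3 -m inch '[[0,0.0015,0,0.02,0],[0,0.0015,0,0.035,0],[0,0.0015,0,0.045,0],[0,0.0015,0,0.055,0],[0,0.0015,0,0.065,0]]'; python3 -m inch '[[0,0,0,0.009,0],[0,0,0,0.009,0],[0,0,0,0.009,0]]'
```

```text
time: 3.55
eef_pos: [0.6495, 0.2148, 0.0961]
tcp_rot: [0.994, 0.113, 0.0, -0.0]
contact_force: [0.6, 0.2, -0.2]
opening: 0.997
finger_force: 0.0
time: 3.8
eef_pos: [0.6489, 0.2148, 0.0866]
tcp_rot: [0.994, 0.113, -0.001, 0.0]
contact_force: [0.3, -0.1, 0.2]
opening: 1.001
finger_force: 0.0
```

```bash
python3 -m inch '[[0.3,0,0,0,0],[0.3,0,0,0,0],[0.3,0,0,0,0],[0.3,0,0,0,0],[0.3,0,0,0,0]]' 25; python3 -m inch '[[0.3,0,0,-0.004,0],[0.3,0,0,-0.008,0],[0.3,0,0,-0.012,0],[0.3,0,0,-0.015,0],[0.3,0,0,-0.015,0]]'
python3 - <<'E'
from fit import *
p=cam('side'); save(p,'s3.png',(230,150,200,150),4); s=ctrl.get_state(); print(s['eef_pos'],s['opening'],s['finger_force'],s['contact_force'])
E
```

```text
time: 4.22
eef_pos: [0.6494, 0.2149, 0.0877]
tcp_rot: [0.994, 0.113, 0.0, -0.0]
contact_force: [-0.8, -0.3, -1.0]
opening: 0.929
finger_force: 32.3
time: 4.63
eef_pos: [0.6499, 0.215, 0.1037]
tcp_rot: [0.994, 0.113, 0.001, -0.0]
contact_force: [-0.2, -0.1, -1.5]
opening: 0.926
finger_force: 32.3
[0.64968871 0.21489661 0.10319617] 0.929370455297836 32.30334738269448 [-0.18904251  0.16067059 -2.21533227]
```

View pics/s3.png

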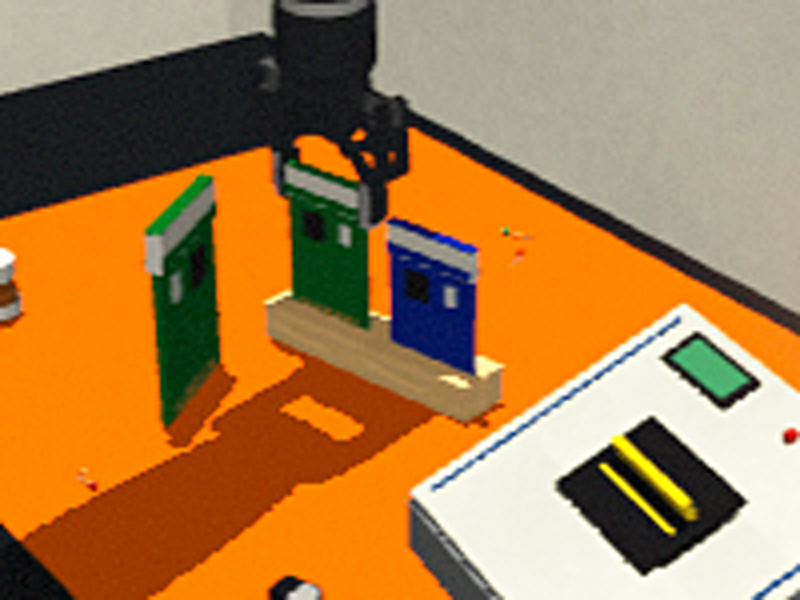

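Board gripped, with its foot still just inside the slot. Next I lean it by swinging the grip towards the robot against the slot's near lip. First, checking clearance to the big look-alike.

Run:
```python
from fit import *
s=ctrl.get_state(); Rm=R.from_quat(s['tcp_rot']).as_matrix()
for n in ['wrist','side']:
    p=cam(n); c=cloud(p); t=(c-np.array(s['eef_pos']))@Rm
    m=(p['depth']>0)&(c[...,2]>.03)&(c[...,2]<.17)&(abs(c[...,1]-.21)<.07)&(c[...,0]>.47)&(c[...,0]<.6)
    P=t[m]; W=c[m]; k=(P[:,0]<-.04)
    P=P[k];W=W[k]
    print(n,len(P), 'max tool x',np.percentile(P[:,0],[50,95,99,99.8]).round(4),'at',W[np.argsort(P[:,0])[-30:]].mean(0).round(3),np.percentile(W[:,2],99).round(3))
p=cam('wrist');c=cloud(p);t=(c-np.array(s['eef_pos']))@Rm
f=(p['depth']>0)&(abs(t[...,2]+.02)<.12)&(abs(t[...,0])<.1)&(abs(t[...,1])<.07)&(abs(t[...,1])>.035)
print('gripper tool x range',np.percentile(t[f][:,0],[0.5,99]).round(3))
```

```text
wrist 3370 max tool x [-0.0873 -0.0747 -0.0741 -0.0736] at [0.567 0.244 0.089] 0.101
side 712 max tool x [-0.1326 -0.0826 -0.0775 -0.0754] at [0.562 0.242 0.103] 0.158
gripper tool x range [-0.094  0.02 ]
```

```bash
python3 -m inch '[[0.3,-0.005,0,-0.0015,0],[0.3,-0.01,0,-0.0014,0],[0.3,-0.0145,0,-0.001,0],[0.3,-0.019,0,-0.0005,0],[0.3,-0.0235,0,0.0005,0]]'; python3 -m inch '[[0.3,-0.0045,0,0.001,0],[0.3,-0.009,0,0.0025,0],[0.3,-0.013,0,0.0037,0],[0.3,-0.018,0,0.0055,0],[0.3,-0.023,0,0.007,0]]'
python3 - <<'E'
from fit import *
s=ctrl.get_state(); Rm=R.from_quat(s['tcp_rot']).as_matrix(); print(s['contact_force'])
for n in ['wrist','side']:
    p=cam(n); c=cloud(p); t=(c-np.array(s['eef_pos']))@Rm
    hsv=cv2.cvtColor(p['pixels'],cv2.COLOR_RGB2HSV); g=(hsv[...,0]>40)&(hsv[...,0]<85)&(hsv[...,1]>90)
    m=(p['depth']>0)&g&(abs(t[...,1])<.039)&(t[...,0]>-.03)&(t[...,0]<.08)&(c[...,2]>.033)&(c[...,2]<.11)
    P=t[m]; 
    if len(P)>50: q=line(P); nn=q[1][2]; print(n,len(P),nn.round(3),'tilt',np.degrees(np.arctan2(abs(nn[2]),abs(nn[0]))).round(1),q[0].round(4),q[2])
E
```

```text
time: 5.25
eef_pos: [0.6267, 0.2096, 0.1027]
tcp_rot: [0.994, 0.113, 0.001, -0.0]
contact_force: [1.8, 0.2, 0.3]
opening: 0.929
finger_force: 32.0
time: 5.67
eef_pos: [0.6038, 0.2043, 0.0951]
tcp_rot: [0.994, 0.113, 0.0, -0.0]
contact_force: [3.9, 0.5, -0.8]
opening: 0.936
finger_force: 32.0
[ 3.94082644  0.50689293 -0.83761095]
wrist 22538 [-0.906 -0.     0.423] tilt 25.0 [0.0259 0.0005 0.0188] [0.02400678 0.02335658 0.00045413]
side 217 [ 0.895 -0.012 -0.446] tilt 26.5 [0.0217 0.004  0.0269] [0.02288238 0.020868   0.00154217]
```

The board leans 25.0° with the grip holding. Lifting it clear, with a firmer grip, and measuring the console in both fixed cameras.

```bash
python3 -m inch '[[0.3,0,0,-0.02,0],[0.3,0,0,-0.05,0],[0.3,0,0,-0.08,0],[0.3,0,0,-0.11,0],[0.3,0,0,-0.11,0]]' 60
cat > con.py <<'E'
from fit import *
def console(p):
    c=cloud(p); hsv=cv2.cvtColor(p['pixels'],cv2.COLOR_RGB2HSV).astype(int); H,S,V=hsv[...,0],hsv[...,1],hsv[...,2]
    yaw=np.radians(-10.8); ex=np.array([np.cos(yaw),np.sin(yaw),0]); ey=np.array([-ex[1],ex[0],0]); a=np.radians(25)
    px=ex*np.cos(a)+np.array([0,0,np.sin(a)]); pz=-ex*np.sin(a)+np.array([0,0,np.cos(a)])
    B=np.stack([px,ey,pz],1); o=np.array([.63,-.196,.092])
    return (c-o)@B,B,o,(p['depth']>0),H,S,V
E
python3 - <<'E'
from con import *
for n in ['scene','side']:
    p=cam(n); t,B,o,ok,H,S,V=console(p)
    k=ok&(abs(t[...,2])<.012)&(abs(t[...,0])<.13)&(abs(t[...,1])<.15)
    w=k&(S<60)&(V>90)
    P=t[w]; A=np.c_[P[:,:2],np.ones(len(P))]; co=np.linalg.lstsq(A,P[:,2],rcond=None)[0]
    print(n,'plane slopes deg',np.degrees(co[:2]).round(2),'z0',co[2].round(4))
    b=cv2.minAreaRect(P[:,:2].astype(np.float32)*1000); print(' sheet rect',np.round(b[0],1),np.round(b[1],1),round(b[2],2), 'pct x',np.percentile(P[:,0],[.3,99.7]).round(4),'y',np.percentile(P[:,1],[.3,99.7]).round(4))
    near=ok&(abs(t[...,0])<.07)&(abs(t[...,1])<.07)&(abs(t[...,2])<.03)
    for nm,m in [('dark',near&(V<70)),('yel',near&(H>20)&(H<36)&(S>120))]:
        num,l,q,ce=cv2.connectedComponentsWithStats(m.astype(np.uint8))
        for i in range(1,num):
            if q[i,4]>25:
                P=t[l==i]; b=cv2.minAreaRect(P[:,:2].astype(np.float32)*1000)
                print(' ',nm,q[i],np.round(b[0],1),np.round(b[1],1),round(b[2],1),'z',np.percentile(P[:,2],[5,50,95]).round(4))
    save(p,n+'_c.png',(180,255,190,140) if n=='scene' else (320,220,150,125),4)
E
```

```text
time: 6.18
eef_pos: [0.6057, 0.2049, 0.2111]
tcp_rot: [0.994, 0.113, 0.003, -0.0]
contact_force: [1.2, -0.5, 0.2]
opening: 0.921
finger_force: 73.9
scene plane slopes deg [-1.18  0.05] z0 0.0043
 sheet rect [-16.5   1.5] [224.9 261.8] 0.19 pct x [-0.1253  0.0955] y [-0.1287  0.1307]
  yel [243 286  48  22 444] [-26.9   5.5] [46.5 94.2] 2.8 z [0.0084 0.0159 0.0228]
side plane slopes deg [-0.1   0.29] z0 0.0056
 sheet rect [-18.   -0.1] [223.8 267.9] 0.03 pct x [-0.1293  0.0916] y [-0.1314  0.1309]
  dark [401 244  15   8  33] [56.4 42.6] [15.4 43.2] 19.6 z [0.0051 0.0077 0.0102]
  dark [370 255  46  39 791] [-18.5  -0.4] [112.8  76. ] 89.0 z [-0.0029  0.0085  0.0117]
  yel [383 259  22  22 144] [-8.7  6.9] [98.8 14.7] 89.8 z [0.0069 0.0181 0.025 ]
  yel [379 265  20  19  69] [-26.7   1.3] [86.3  6.5] 89.7 z [0.0067 0.0091 0.0123]
```

View pics/scene_c.png

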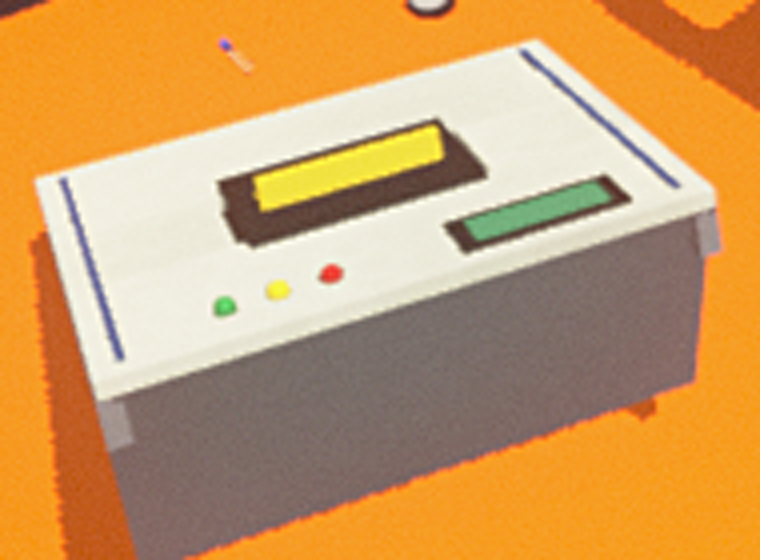

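View pics/side_c.png

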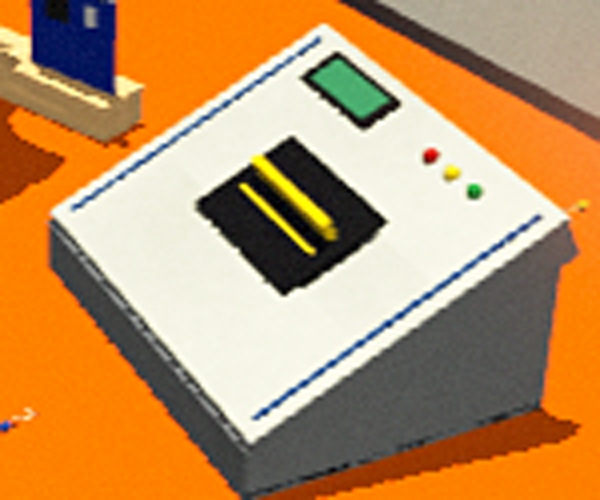

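Scene crop: backstop at about (350,165) on the black guide, with the panel edges clear. Side crop: thin yellow line at (278,220), thick backstop at (295,195), slot between them. The fitted console centre is 0.092 high as expected. Now locating the foot in the tool frame and planning the hover.

```bash
cat > foot.py <<'E'
from con import *
def foot():
    s=ctrl.get_state(); p=cam('wrist'); Rm=R.from_quat(s['tcp_rot']).as_matrix(); e=np.array(s['eef_pos'])
    c=cloud(p); t=(c-e)@Rm; hsv=cv2.cvtColor(p['pixels'],cv2.COLOR_RGB2HSV)
    g=(p['depth']>0)&(hsv[...,0]>40)&(hsv[...,0]<90)&(hsv[...,1]>90)&(abs(t[...,1])<.036)&(t[...,0]>-.02)&(t[...,0]<.08)&(t[...,2]>-.01)&(t[...,2]<.06)
    q=line(t[g]); nn=q[1][2]; nn=nn*np.sign(nn[0]); d=np.cross(np.array([0,1,0]),nn); d*=-np.sign(d[2])*-1
    dist=(t-q[0])@nn; on=(p['depth']>0)&(abs(dist)<.0025)&(abs(t[...,1])<.06)
    al=(t-q[0])@d; on&=(al<.09)&(al>-.09)
    num,l,st_,_=cv2.connectedComponentsWithStats(on.astype(np.uint8)); l0=np.argmax(st_[1:,4])+1; on=l==l0
    A=al[on]; Y=t[on][:,1]
    ends=np.percentile(A,99.7); low=on&(al>ends-.03)
    ylo,yhi=np.percentile(t[low][:,1],[.5,99.5])
    f=q[0]+d*(ends-0)-nn*.003; f[1]=(ylo+yhi)/2
    print('normal',nn.round(3),'tilt',np.degrees(np.arctan2(nn[2],nn[0])).round(2),'yawerr',np.degrees(np.arctan2(nn[1],nn[0])).round(2),'extent',np.percentile(A,[.3,99.7]).round(4),'y',ylo.round(4),yhi.round(4))
    print('foot tool',f.round(4),'world',(e+Rm@f).round(4)); return f,Rm,e,p
E
python3 - <<'E'
from foot import *
f,Rm,e,p=foot(); save(p,'w4.png')
yaw=np.degrees(np.arctan2(Rm[1,0],Rm[0,0])); print('tool x yaw',yaw,'pos',e)
_,B,o,*_=console(p)
slot=o+B@np.array([-.0195,.0005,.008]); print('slot est',slot)
a=np.radians(-10.8); Rt=np.array([[np.cos(a),np.sin(a),0],[np.sin(a),-np.cos(a),0],[0,0,-1]])
for out in (.06,.02): T=slot+B[:,2]*out-B[:,0]*.006-Rt@f; print(out,'TCP',T.round(4),'shift in current tool',(Rm.T@(T-e)).round(4))
E
```

```text
normal [ 0.905  0.    -0.426] tilt -25.24 yawerr 0.02 extent [-0.071   0.0494] y -0.0396 0.0391
foot tool [ 0.0464 -0.0002  0.069 ] world [0.6482 0.215  0.1358]
tool x yaw 13.010113426100197 pos [0.60315338 0.20433092 0.20485683]
slot est [ 0.60941267 -0.19156374  0.09100941]
0.06 TCP [ 0.5336 -0.1773  0.2119] shift in current tool [-0.1537  0.3562 -0.0068]
0.02 TCP [ 0.5502 -0.1805  0.1756] shift in current tool [-0.1382  0.363   0.0295]
```

```bash
python3 -m inch '[[0.3,0,0,-0.03,0],[0.3,-0.005,0.035,-0.03,0],[0.3,-0.02,0.072,-0.03,0],[0.3,-0.035,0.11,-0.03,0],[0.3,-0.05,0.145,-0.03,0]]'; python3 -m inch '[[0.3,-0.018,0.035,0,5],[0.3,-0.036,0.07,0,10],[0.3,-0.054,0.105,0,15],[0.3,-0.072,0.14,0,20],[0.3,-0.09,0.175,0,23.8]]';  python3 -m inch '[[0.3,0,0,0,0],[0.3,0,0,0,0],[0.3,0,0,0,0]]'
python3 - <<'E'
from foot import *
f,Rm,e,p=foot()
yaw=np.degrees(np.arctan2(Rm[1,0],Rm[0,0])); print('tool x yaw',yaw,'pos',e,ctrl.get_state()['contact_force'])
_,B,o,*_=console(p)
slot=o+B@np.array([-.0195,.0005,.008])
for out in (.03,.02): T=slot+B[:,2]*out-B[:,0]*.006-Rm@f; print(out,'TCP',T.round(4),'shift in current tool',(Rm.T@(T-e)).round(4))
E
```

```text
time: 6.75
eef_pos: [0.5853, 0.0505, 0.231]
tcp_rot: [0.994, 0.114, -0.004, -0.001]
contact_force: [-0.3, -0.6, -1.6]
opening: 0.919
finger_force: 73.9
time: 7.17
eef_pos: [0.5367, -0.1397, 0.2311]
tcp_rot: [0.995, -0.096, -0.004, -0.001]
contact_force: [0.4, -0.2, -1.5]
opening: 0.921
finger_force: 73.8
time: 7.42
eef_pos: [0.5382, -0.1382, 0.2322]
tcp_rot: [0.996, -0.094, -0.003, -0.001]
contact_force: [0.4, 0.5, -2.0]
opening: 0.925
finger_force: 73.9
normal [ 0.905  0.    -0.426] tilt -25.24 yawerr 0.02 extent [-0.0713  0.0495] y -0.0397 0.0389
foot tool [ 0.0463 -0.0004  0.069 ] world [ 0.5834 -0.1463  0.1629]
tool x yaw -10.81508363410829 pos [ 0.53820892 -0.13818133  0.23217791] [ 0.98153694  0.00303561 -0.9183819 ]
0.03 TCP [ 0.5464 -0.1801  0.1849] shift in current tool [0.0162 0.0397 0.0471]
0.02 TCP [ 0.5506 -0.1809  0.1759] shift in current tool [0.0204 0.0397 0.0561]
```

```bash
python3 -m inch '[[0.3,0.016,0.0397,0,0],[0.3,0.018,0.0397,0.025,0],[0.3,0.02,0.0397,0.046,0],[0.3,0.02,0.0397,0.056,0],[0.3,0.02,0.0397,0.056,0]]'
cat > rel.py <<'E'
from foot import *
f,Rm,e,p=foot(); print('pos',e.round(4))
for n,q in [('wrist',p),('side',cam('side')),('scene',cam('scene'))]:
    t,B,o,ok,H,S,V=console(q)
    if n=='wrist': F=B.T@(e+Rm@f-o); print('foot in panel t',F.round(4))
    near=ok&(abs(t[...,0]+.02)<.06)&(abs(t[...,1])<.09)
    y=near&(H>20)&(H<36)&(S>120)&(t[...,2]>.003)&(t[...,2]<.03)
    num,l,qq,ce=cv2.connectedComponentsWithStats(y.astype(np.uint8))
    for i in range(1,num):
        if qq[i,4]>25:
            P=t[l==i]; print(n,'yel',qq[i],'x',np.percentile(P[:,0],[3,50,97]).round(4),'y',np.percentile(P[:,1],[1,99]).round(4),'z',np.percentile(P[:,2],[5,50,95]).round(4))
    d=near&(V<75)&(abs(t[...,2]-.008)<.006)
    if d.sum()>30: P=t[d]; print(n,'dark',d.sum(),'x',np.percentile(P[:,0],[1,99]).round(4),'y',np.percentile(P[:,1],[1,99]).round(4),'z',np.median(P[:,2]).round(4))
    w=ok&(abs(t[...,2]-.005)<.008)&(S<60)&(V>90)&(abs(t[...,0])<.14)&(abs(t[...,1])<.15)
    if w.sum()>100: P=t[w]; print(n,'sheet z',np.median(P[:,2]).round(4),'y',np.percentile(P[:,1],[.5,99.5]).round(4))
E
python3 - <<'E'
from rel import *
save(p,'w5.png')
E
```

```text
time: 7.88
eef_pos: [0.5498, -0.1791, 0.1745]
tcp_rot: [0.996, -0.093, -0.004, -0.002]
contact_force: [0.1, 0.4, -1.8]
opening: 0.923
finger_force: 74.1
normal [ 0.905  0.    -0.426] tilt -25.23 yawerr 0.02 extent [-0.0711  0.0495] y -0.0397 0.0389
foot tool [ 0.0463 -0.0004  0.069 ] world [ 0.5949 -0.1869  0.1052]
pos [ 0.5498 -0.1791  0.1745]
foot in panel t [-0.0273  0.0023  0.0273]
wrist yel [ 232  125  171   36 5659] x [-0.0279 -0.0093 -0.0076] y [-0.0403  0.0434] z [0.0068 0.015  0.0218]
wrist dark 16136 x [-0.0481  0.0198] y [-0.0516  0.0547] z 0.0071
wrist sheet z 0.0042 y [-0.1278  0.1309]
side yel [391 265  14  16  84] x [-0.0155 -0.0115 -0.0027] y [-0.044   0.0186] z [0.0071 0.017  0.0235]
side yel [379 266  20  18  61] x [-0.0296 -0.0267 -0.0236] y [-0.0421  0.044 ] z [0.0066 0.0084 0.0126]
side dark 689 x [-0.0556  0.0179] y [-0.0544  0.0522] z 0.0087
side sheet z 0.0057 y [-0.1316  0.1284]
scene yel [243 286  49  22 482] x [-0.0495 -0.0088 -0.0058] y [-0.0406  0.0484] z [0.0081 0.0152 0.0226]
scene dark 255 x [-0.0554  0.0215] y [-0.053   0.0283] z 0.0085
scene sheet z 0.0053 y [-0.1283  0.13  ]
```

View pics/w5.png

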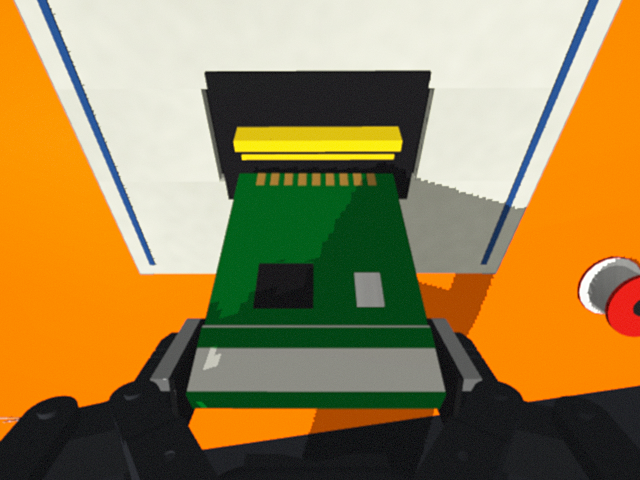

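The wrist view shows the board's brass foot at row 180, lined up with the slot just below the backstop (rows 128–160, columns 235–400). The foot is about 0.8 mm off centre in y and about 9 mm down-slope of the slot's middle. Lowering to about 6 mm above the guide, then creeping up-slope to the backstop.

```bash
python3 -m inch '[[0.3,0.004,0.0008,0.005,0],[0.3,0.0084,0.0008,0.0109,0],[0.3,0.0084,0.0008,0.0109,0],[0.3,0.0084,0.0008,0.0109,0]]'; python3 -m inch '[[0.3,0.0009,0,-0.0004,0],[0.3,0.0018,0,-0.0008,0],[0.3,0.0027,0,-0.0013,0],[0.3,0.0036,0,-0.0017,0],[0.3,0.0036,0,-0.0017,0]]'; python3 rel.py
```

```text
time: 8.37
eef_pos: [0.5599, -0.1839, 0.1677]
tcp_rot: [0.996, -0.094, -0.0, -0.0]
contact_force: [0.4, 0.7, -0.5]
opening: 0.923
finger_force: 74.1
time: 8.78
eef_pos: [0.5626, -0.1846, 0.1694]
tcp_rot: [0.996, -0.094, -0.001, -0.0]
contact_force: [-2.5, -0.2, -1.5]
opening: 0.923
finger_force: 74.1
normal [ 0.907  0.    -0.42 ] tilt -24.86 yawerr 0.02 extent [-0.0711  0.046 ] y -0.041 0.0389
foot tool [ 0.0441 -0.0011  0.0659] world [ 0.6059 -0.1918  0.1034]
pos [ 0.5626 -0.1846  0.1694]
foot in panel t [-0.0173 -0.0004  0.0206]
wrist yel [ 226  154  171   33 4650] x [-0.0144 -0.0085 -0.0075] y [-0.0402  0.0435] z [0.0073 0.0187 0.022 ]
wrist dark 13005 x [-0.0439  0.02  ] y [-0.0517  0.0548] z 0.0071
wrist sheet z 0.0041 y [-0.1278  0.1307]
side yel [379 266  20  18  65] x [-0.0295 -0.0262 -0.0234] y [-0.0419  0.0445] z [0.0055 0.009  0.0119]
side yel [397 270   8  10  34] x [-0.0139 -0.009  -0.0031] y [-0.043  -0.0045] z [0.007  0.0105 0.0227]
side dark 686 x [-0.0555  0.0179] y [-0.0547  0.0515] z 0.0087
side sheet z 0.0056 y [-0.1315  0.1289]
scene yel [243 286  48  22 490] x [-0.0167 -0.0087 -0.0059] y [-0.041  0.048] z [0.0085 0.017  0.0237]
scene dark 243 x [-0.052  0.021] y [-0.053   0.0272] z 0.0083
scene sheet z 0.0053 y [-0.1283  0.1302]
```

Contact with the backstop felt: -2.5 N, foot at panel x -17.3 mm, so the slot's middle is at about -18.2. Backing off 1.3 mm, correcting y by 1.3 mm and rechecking.

```bash
python3 -m inch '[[0.3,-0.0012,-0.0013,0.0006,0],[0.3,-0.0012,-0.0013,0.0006,0],[0.3,-0.0012,-0.0013,0.0006,0],[0.3,-0.0012,-0.0013,0.0006,0],[0.3,-0.0012,-0.0013,0.0006,0]]'
python3 - <<'E'
from rel import *
# board edges vs backstop ends, in panel y, wrist view
t,B,o,ok,H,S,V=console(p)
tt=(cloud(p)-e)@Rm
for lo,hi in ((.0,.02),(.02,.04)):
    g=ok&(H>40)&(H<90)&(S>90)&(tt[...,2]>lo)&(tt[...,2]<hi)&(abs(tt[...,1])<.05)&(tt[...,0]<.06)&(tt[...,0]>-.01)
    print('board y',np.percentile(t[g][:,1],[.2,99.8]).round(4))
E
```

```text
time: 9.35
eef_pos: [0.5625, -0.1831, 0.169]
tcp_rot: [0.996, -0.094, 0.0, -0.0]
contact_force: [-0.8, 0.2, -4.1]
opening: 0.922
finger_force: 74.0
normal [ 0.906  0.    -0.423] tilt -25.0 yawerr 0.02 extent [-0.0712  0.0457] y -0.0403 0.039
foot tool [ 0.0442 -0.0006  0.0656] world [ 0.6061 -0.1908  0.1033]
pos [ 0.5625 -0.1831  0.169 ]
foot in panel t [-0.0174  0.0007  0.0206]
wrist yel [ 228  153  172   33 4564] x [-0.0144 -0.0085 -0.0075] y [-0.0403  0.0433] z [0.0073 0.0186 0.0219]
wrist dark 13056 x [-0.043  0.02 ] y [-0.0518  0.0548] z 0.0071
wrist sheet z 0.0042 y [-0.1277  0.1309]
side yel [379 266  20  18  63] x [-0.0291 -0.0261 -0.0233] y [-0.0427  0.0422] z [0.0059 0.0089 0.0107]
side yel [397 270   8  11  39] x [-0.0148 -0.0096 -0.0029] y [-0.0435 -0.0048] z [0.0074 0.011  0.0233]
side dark 691 x [-0.0554  0.0176] y [-0.0551  0.0507] z 0.0088
side sheet z 0.0056 y [-0.1317  0.1284]
scene yel [243 286  48  22 493] x [-0.0165 -0.0088 -0.0059] y [-0.0408  0.0486] z [0.0085 0.0168 0.0234]
scene dark 248 x [-0.0518  0.0209] y [-0.053   0.0281] z 0.0084
scene sheet z 0.0053 y [-0.1283  0.1302]
board y [-0.039   0.0396]
board y [-0.039   0.0396]
```

Board y centre is 0.3 against the slot's 1.5, so a further 1 mm shift. Then entering the slot slowly.

```bash
python3 -m inch '[[0.3,0,-0.001,0,0],[0.3,0.0017,-0.001,0.0036,0],[0.3,0.0034,-0.001,0.0073,0],[0.3,0.0051,-0.001,0.0109,0],[0.3,0.0059,-0.001,0.0127,0]]'; python3 -m inch '[[0.3,0.0008,0,0.0018,0],[0.3,0.0017,0,0.0036,0],[0.3,0.0017,0,0.0036,0]]'; python3 rel.py | head -4
```

```text
time: 9.92
eef_pos: [0.5687, -0.1832, 0.1556]
tcp_rot: [0.996, -0.094, 0.0, -0.0]
contact_force: [-1.3, -0.5, -1.5]
opening: 0.923
finger_force: 74.0
time: 10.17
eef_pos: [0.5702, -0.1836, 0.1522]
tcp_rot: [0.996, -0.094, 0.0, -0.0]
contact_force: [-0.7, -0.2, -1.8]
opening: 0.921
finger_force: 74.0
normal [ 0.906  0.    -0.424] tilt -25.06 yawerr 0.02 extent [-0.0659  0.0329] y -0.0399 0.0391
foot tool [ 0.0365 -0.0004  0.049 ] world [ 0.6062 -0.1901  0.1032]
pos [ 0.5702 -0.1836  0.1522]
foot in panel t [-0.0175  0.0014  0.0205]
```

No resistance at 8 mm depth, so it's in the slot. Continuing.

```bash
python3 -m inch '[[0.3,0.0025,0,0.0054,0],[0.3,0.0051,0,0.0109,0],[0.3,0.0076,0,0.0163,0],[0.3,0.0101,0,0.0218,0],[0.3,0.0127,0,0.0272,0]]'; python3 -m inch '[[0.3,0.0013,0,0.0027,0],[0.3,0.0021,0,0.0045,0],[0.3,0.0021,0,0.0045,0]]'; python3 rel.py | head -4
```

```text
time: 10.73
eef_pos: [0.5829, -0.1861, 0.1247]
tcp_rot: [0.996, -0.094, 0.0, -0.0]
contact_force: [-1.8, 0.3, -1.6]
opening: 0.921
finger_force: 74.0
time: 10.98
eef_pos: [0.5846, -0.1864, 0.1213]
tcp_rot: [0.996, -0.094, -0.001, -0.0]
contact_force: [-3.2, 0.9, 2.1]
opening: 0.921
finger_force: 74.4
normal [ 0.899 -0.001 -0.438] tilt -25.98 yawerr -0.05 extent [-0.0509  0.0151] y -0.0399 0.0391
foot tool [ 0.0224 -0.0004  0.0181] world [ 0.6066 -0.1902  0.1033]
pos [ 0.5846 -0.1864  0.1213]
foot in panel t [-0.0171  0.0013  0.0204]
```

Depth is about 43 mm, at the contacts. Gripping harder and pushing the last 8–9 mm while watching the force.

```bash
python3 -m inch '[[0.3,0,0,0,0],[0.3,0.0008,0,0.0018,0],[0.3,0.0017,0,0.0036,0],[0.3,0.0025,0,0.0054,0],[0.3,0.0034,0,0.0072,0]]' 110; python3 -m inch '[[0.3,0.0004,0,0.0009,0],[0.3,0.0004,0,0.0009,0]]'; python3 rel.py | head -4
```

```text
time: 11.55
eef_pos: [0.5876, -0.187, 0.1152]
tcp_rot: [0.996, -0.094, -0.001, -0.0]
contact_force: [-13.3, 3.7, 20.9]
opening: 0.911
finger_force: 131.9
time: 11.72
eef_pos: [0.5877, -0.187, 0.1153]
tcp_rot: [0.996, -0.094, -0.002, -0.0]
contact_force: [-9.4, 2.8, 11.5]
opening: 0.91
finger_force: 131.2
normal [ 0.883 -0.001 -0.47 ] tilt -28.03 yawerr -0.08 extent [-0.0172  0.013 ] y -0.0409 0.0399
foot tool [ 0.0198 -0.0005  0.012 ] world [ 0.6072 -0.1902  0.1032]
pos [ 0.5877 -0.187   0.1153]
foot in panel t [-0.0165  0.0014  0.0201]
```

```bash
python3 -m inch '[[0.3,0.0004,0,0.0009,0],[0.3,0.0008,0,0.0018,0],[0.3,0.0008,0,0.0018,0],[0.3,0.0008,0,0.0018,0]]'; python3 -m inch '[[0.3,0.0004,0,0.0009,0],[0.3,0.0008,0,0.0018,0],[0.3,0.0008,0,0.0018,0],[0.3,0.0008,0,0.0018,0]]'
python3 - <<'E'
from con import *
s=ctrl.get_state(); print(s['eef_pos'],s['contact_force'])
Rm=R.from_quat(s['tcp_rot']).as_matrix(); e=np.array(s['eef_pos'])
p=cam('wrist'); save(p,'w7.png'); t,B,o,ok,H,S,V=console(p)
# grip bar / board top height along panel z
m=ok&(abs(t[...,1])<.036)&(abs(t[...,0]+.018)<.015)&(t[...,2]>.03)&(t[...,2]<.12)
print('wrist',np.percentile(t[m][:,2],[50,97,99,99.8]).round(4))
q=cam('side');t,B,o,ok,H,S,V=console(q)
m=ok&(abs(t[...,1])<.036)&(abs(t[...,0]+.018)<.012)&(t[...,2]>.03)&(t[...,2]<.09)
print('side',m.sum(),np.percentile(t[m][:,2],[50,97,99,99.8]).round(4))
E
```

```text
time: 12.2
eef_pos: [0.5878, -0.187, 0.1153]
tcp_rot: [0.996, -0.093, -0.003, -0.0]
contact_force: [-16.6, 5.0, 18.8]
opening: 0.909
finger_force: 132.1
time: 12.53
eef_pos: [0.5879, -0.1871, 0.1153]
tcp_rot: [0.996, -0.093, -0.004, -0.0]
contact_force: [-22.2, 5.3, 27.6]
opening: 0.909
finger_force: 133.1
[ 0.58785872 -0.18711743  0.11527028] [-22.17915898   5.28216066  27.59064067]
wrist [0.0601 0.0755 0.0757 0.0759]
side 153 [0.0746 0.0792 0.0796 0.0836]
```

View pics/w7.png

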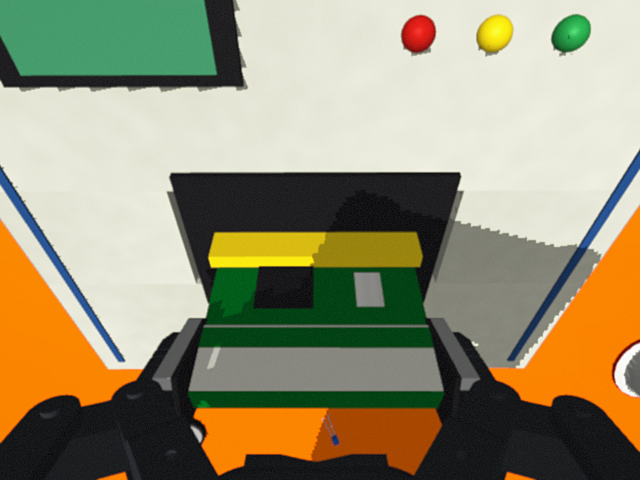

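The view shows the board sunk behind the backstop (rows 235–265), with the grip bar at (315,370). The top is 75.7 mm in my panel frame; home is about 75.1–75.5, and the unpushed contacts would give 83. Force rose to 35 N without movement, so it is at the hard stop. Relieving the push, then opening.

```bash
python3 -m inch '[[0.3,-0.001,0,-0.002,0],[0.3,-0.0018,0,-0.004,0],[0.3,-0.0018,0,-0.004,0]]'; python3 -m inch '[[0,0,0,0,0],[0,0,0,0,0],[0,0,0,0,0],[0,0,0,0,0],[0,0,0,0,0]]' 20
python3 - <<'E'
from con import *
s=ctrl.get_state(); Rm=R.from_quat(s['tcp_rot']).as_matrix(); e=np.array(s['eef_pos'])
p=cam('wrist'); t,B,o,ok,H,S,V=console(p); tt=(cloud(p)-e)@Rm
m=ok&(abs(t[...,1])<.036)&(abs(t[...,0]+.018)<.015)&(t[...,2]>.03)&(t[...,2]<.12)
print('top',np.percentile(t[m][:,2],[97,99.8]).round(4))
b=ok&(tt[...,2]<-.01)&(tt[...,2]>-.045)&(abs(tt[...,0])<.025)&(abs(tt[...,1])<.0405)
print('bar tool y',np.percentile(tt[b][:,1],[.5,99.5]).round(4))
for sg in (1,-1):
    f=ok&(tt[...,2]>-.03)&(tt[...,2]<-.01)&(sg*tt[...,1]>.041)&(sg*tt[...,1]<.07)&(abs(tt[...,0])<.012); print(sg,np.percentile(sg*tt[f][:,1],[2,10]).round(4))
E
```

```text
time: 12.88
eef_pos: [0.5876, -0.187, 0.1153]
tcp_rot: [0.996, -0.094, -0.001, 0.0]
contact_force: [-8.9, 1.3, 9.0]
opening: 0.91
finger_force: 131.6
time: 13.3
eef_pos: [0.5886, -0.1872, 0.1133]
tcp_rot: [0.996, -0.094, 0.001, 0.0]
contact_force: [-0.1, -0.4, -0.3]
opening: 0.999
finger_force: 0.0
top [0.0757 0.0761]
bar tool y [-0.0395  0.0395]
1 [0.0419 0.0421]
-1 [0.0428 0.0429]
```

Released with clearance on both sides. Retracting straight up, then a final check.

```bash
python3 -m inch '[[0,0,0.0003,-0.005,0],[0,0,0.0003,-0.015,0],[0,0,0.0003,-0.03,0],[0,0,0.0003,-0.06,0],[0,0,0.0003,-0.1,0]]'; python3 -m inch '[[0,-0.02,0,-0.02,0],[0,-0.02,0,-0.02,0],[0,-0.02,0,-0.02,0]]'
python3 - <<'E'
from con import *
print(ctrl.get_state()['contact_force'])
for n in ('wrist','side','scene'):
    p=cam(n); t,B,o,ok,H,S,V=console(p)
    m=ok&(abs(t[...,1])<.036)&(abs(t[...,0]+.018)<.012)&(t[...,2]>.04)&(t[...,2]<.12)
    sh=ok&(abs(t[...,2]-.005)<.008)&(S<60)&(V>90)&(abs(t[...,0])<.14)&(abs(t[...,1])<.15)
    print(n,m.sum(),'top',np.percentile(t[m][:,2],[50,90,97,99]).round(4),'sheet',np.median(t[sh][:,2]).round(4),'x,y',np.median(t[m],axis=0).round(4))
    if n=='side': save(p,'end.png',(230,150,240,190),3)
E
```

```text
time: 13.77
eef_pos: [0.5863, -0.1865, 0.2116]
tcp_rot: [0.996, -0.094, -0.003, -0.001]
contact_force: [1.2, 0.4, -0.6]
opening: 1.0
finger_force: 0.0
time: 14.02
eef_pos: [0.5692, -0.184, 0.2366]
tcp_rot: [0.996, -0.094, 0.003, 0.001]
contact_force: [0.1, -0.1, -0.8]
opening: 0.999
finger_force: 0.0
[ 0.14418571 -0.09833375 -0.7835973 ]
wrist 5828 top [0.0657 0.0757 0.0762 0.0764] sheet 0.0042 x,y [-0.017  -0.0002  0.0657]
side 152 top [0.0757 0.0785 0.0794 0.0802] sheet 0.0056 x,y [-0.0255 -0.0009  0.0757]
scene 855 top [0.0608 0.0759 0.077  0.0775] sheet 0.0053 x,y [-0.0171 -0.0005  0.0608]
```

View pics/end.png

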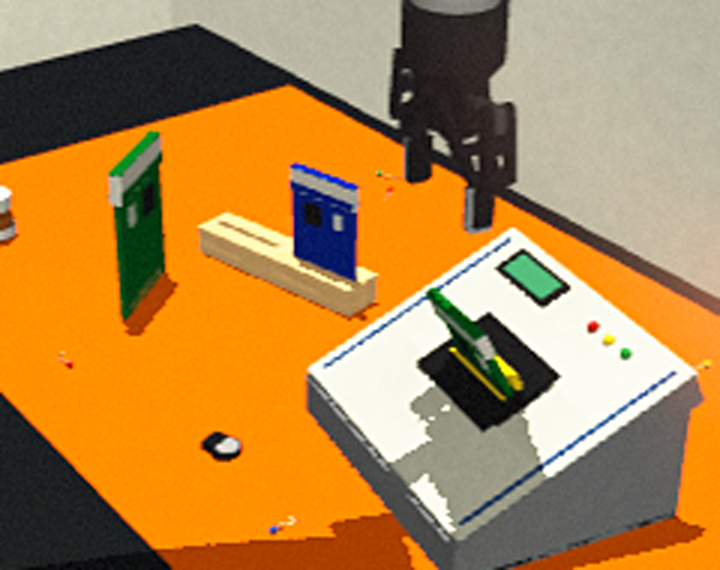

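The end picture shows the green board seated in the console at (465,330), with the blue board and the other things undisturbed. Its top stands 71–71.7 mm above the sheet; 71 is expected at home.

```bash
python3 -c "
from plant import ctrl; print(ctrl.sign_off())"
```

```text
the job is handed in; nothing more can be done
None
```

The green board is plugged fully home in the test console and released with the gripper clear of it, the blue board and bench items were left alone, and the job was handed in at about 14 s on the robot's clock (no verdict was returned).

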